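Put the die spacers away and lock the drawer

TASK

The low blue drawer unit is locked by the lever knob hanging under the front edge of its side shelf: turn the knob to release it, pull the drawer well open and put every die spacer (the aluminium bars with a square head at each end) lying on the bench into the drawer. Then push the drawer fully home and turn the knob all the way back to lock it. Leave everything else, the plain straight bar too, where it is.

Things in the scene. Friction and masses are not known exactly. Their poses are not given: they have to be found in the camera images.
- unit_mark (a point): drawer unit, fixed: blue steel box 260 deep (x), 340 wide (y), 94 mm high, its drawer facing the robot (-x). On its left (+y) the 12 mm thick top runs on as a side shelf 160 mm wide, underside 82 mm up, on two thin legs at its far end. Point: centre of the box's underside, axes of the unit. Front edge of top and shelf at x = -115 mm, shut drawer's face at x = -130 mm
- drawer (a joint): how far the drawer is pulled out, m: 0 shut, 0.17 fully open; slides along the unit's -x, friction about 1.5 N. A bolt locks it (about 8 mm of play) unless the knob is turned past about 1.0; with the bolt across, it can be neither opened nor shut
- drawer_handle (a point): middle of the drawer's bar handle: round steel bar 12 mm thick, 120 mm long along the unit's y, its middle line 45 mm in front of the drawer's front face, 56 mm above the bench; the front's upper edge is 82 mm above the bench. Moves with the drawer
- drawer_floor (a point): centre of the drawer's inner floor, 22 mm above the bench; moves with the drawer, axes as the unit's. Inside: 215 mm along x, 298 mm along y, walls 50 mm high; 60 mm free height when shut, so spacers must lie in one layer. Fully open, x = -107 to +55 mm is clear of the unit's top
- knob (a joint): turn of the lock knob about its vertical axis, rad: 0 locked, 1.2 released (end stops at both), grows clockwise seen from above; it stays where it is left (friction about 0.12 N m). It starts locked, 0 to 0.12
- knob_axis (a point): on the knob's vertical axis, 12 mm behind the shelf's front edge, level with its lever's middle, 65 mm up. Black knob under the shelf: hub 52 mm across with one lever bar reaching 95 mm from the axis, out in front of the shelf. The point's -x axis runs out along the lever: locked, 0.6 rad to the right (-y) of the unit's -x; released, 0.6 rad to the left (+y)
- knob_grip (a point): point in the middle of the lever bar, 75 mm from the knob's axis and 65 mm above the bench, clear in front of the shelf; the bar here is 14 mm wide and 20 mm high. Turns with the knob, its -x axis pointing out along the lever
- spacer0: die spacer: bare aluminium bar 100 mm long with a square head at each end (each 36 x 36 mm, 24 mm long) and a narrower square waist between them (24 x 24 mm, 52 mm long). About 0.25 kg. Origin at its centre (18 mm up when lying); its x axis runs along its length. One of up to five alike; absent ones read None from the start
- spacer1: die spacer: bare aluminium bar 100 mm long with a square head at each end (each 36 x 36 mm, 24 mm long) and a narrower square waist between them (24 x 24 mm, 52 mm long). About 0.25 kg. Origin at its centre (18 mm up when lying); its x axis runs along its length. One of up to five alike; absent ones read None from the start
- spacer2: die spacer: bare aluminium bar 100 mm long with a square head at each end (each 36 x 36 mm, 24 mm long) and a narrower square waist between them (24 x 24 mm, 52 mm long). About 0.25 kg. Origin at its centre (18 mm up when lying); its x axis runs along its length. One of up to five alike; absent ones read None from the start
- spacer3: die spacer: bare aluminium bar 100 mm long with a square head at each end (each 36 x 36 mm, 24 mm long) and a narrower square waist between them (24 x 24 mm, 52 mm long). About 0.25 kg. Origin at its centre (18 mm up when lying); its x axis runs along its length. One of up to five alike; absent ones read None from the start
- spacer4: die spacer: bare aluminium bar 100 mm long with a square head at each end (each 36 x 36 mm, 24 mm long) and a narrower square waist between them (24 x 24 mm, 52 mm long). About 0.25 kg. Origin at its centre (18 mm up when lying); its x axis runs along its length. One of up to five alike; absent ones read None from the start
- plain_bar: plain straight aluminium bar without heads, 110 x 30 x 30 mm, lying among the spacers; to be left. Origin under its centre, x along its length
- grease_tin: round steel tin, 72 mm across, 55 mm high, standing on the bench on the left; to be left. Origin under its centre
- hammer: hammer with a wooden handle, 220 mm long, lying on the bench right of the unit; to be left
- wrench: steel spanner 180 mm long, lying on the side shelf; to be left
- carton: cardboard box 50 x 130 x 60 mm on top of the unit; to be left
- cup: steel cup 70 mm across, 70 mm high, on top of the unit; to be left

How it is judged:
By the outcome, as a careful person would: the job done as asked, in the order asked, and still so for the second after the job is handed in, with the robot touching nothing.
Of spacer0, spacer1, spacer2, spacer3, spacer4 only 3 to 5 are there at a start; the rules pass over those that are not, and their reading is None.
At some moment in a run one of spacer0, spacer1, spacer2, spacer3, spacer4 may be knocked a few centimetres aside while the robot is not near it.
Once in a run the grip may slacken for a moment while it holds something.
It also fails if it takes over 210 s, if anything falls off the work surface, if the arm or the gripper's body presses on something with over 40 N, if the wrist force passes 120 N, or if a joint passes its speed limit or range.

ROBOT

A 6-joint arm with a two-finger parallel gripper is mounted at the origin on the work surface. World frame = base frame: x ahead of the robot, y to its left, z up, the work surface at z = 0. Lengths are in m, angles in degrees, forces in N, time in s.
With the tool pointing down it reaches from about 0.4 to 0.825 m from the base axis. Payload 7 kg.
Tool frame: the origin (TCP) lies between the finger pads; the fingertips stand 8 mm ahead of it and the grasp point (between the pads) lies 11 mm behind it; z points along the fingers, y is the line along which they close (so a half turn about z gives the same grasp; the last joint's range is limited). The gripper opens to 88 mm and grips with 3 to 60 N. Pads are 19 mm wide; open, the fingers measure 130 mm over their backs; the gripper's body (78 mm by 193 mm) begins 47 mm behind the grasp point.
Start: joints at [92.367, 20.546, 0.682, 0, -70.136, -16.507], TCP at [0.165, 0.655, 0.235] pointing down, gripper open.
Joint ranges: [-176.03, 176.03], [-82.01, 121.73], [-58.28, 71.71], [-173.87, 95.51], [-174.79, -0.11], [-173.66, 173.66]. Speed limits (degrees/s): [136.94, 136.94, 172.46, 180, 180, 180].

INTERFACE

Orientations are given as a 3x3 rotation matrix whose columns are the frame's x, y, z axes.
In Python, from rig import robot gives the robot as it stands. Calls block until the motion is done:
- robot.goto(position, orientation): joint-space move of the TCP to a pose.
- robot.servo_line(position, ori=None, speed=0.15): straight line of the TCP; ori=None keeps the orientation; speed is the mean speed in m/s.
- robot.movej(angles): joint-space move.
- robot.move_gripper(opening): opening from 0.0 (shut) to 1.0 (fully open); the grip force is fixed at half the most; returns when the fingers have stopped.
- robot.dwell(seconds).
- robot.ik(position, orientation): joint angles nearest the present ones, or None.
- robot.get_state(): the state.
- robot.grab_frame(name): name is "scene" or "top" or "wrist"; returns the picture (480x640x3 uint8, red, green, blue); there is no depth.
- robot.camera_info(name): a dict with "vfov" (degrees; the focal length in pixels is half the picture's height over the tangent of half this angle, whatever the lens; pixels are square), "cx", "cy" (the principal point, pixels), "k1" (the pictures are not rectified: a ray, as slopes to the right and down, at radius r is drawn at 1 + k1 r^2 times it, then the intrinsics apply), "view" (4x4, takes a point from world to camera coordinates); the wrist camera has in their place "T_tool_cam" (4x4, takes a point from camera to tool coordinates, whose origin is the TCP and whose axes are the flange's). Camera axes: x right, y down, z forward; pixel columns grow to the right and rows downward; lengths in m; the calibration is good to about 2 mm. A picture is of the moment at which its call begins: read the wrist's pose just before it. camera_info takes no time and is no camera call.
A pose or a line that the arm cannot do raises robot.Unreachable and nothing moves.
- robot.job_done(): hands the job in; it is judged then, once.
The state is a dict: "t": time; "qpos": joint angles; "qvel": joint speeds; "effort": joint torques, N m; "position": TCP position; "tcp_rot": TCP orientation; "force": force on the tool from outside, world axes, zero at the start; "ft_torque": the same for the moment, N m; "grip_width": opening from 0.0 (shut) to 1.0 (fully open); "finger_force": force on a finger pad.
Only numpy, scipy, OpenCV 4.12 (cv2) and the standard library are available. Lean on these libraries where they do the work, as an engineer would, in place of code of your own. Each camera call takes 0.05 s, during which the arm holds its last target. There are 200 camera calls.

## Working session

There is one attempt and no reset: what is moved stays moved. The work goes in short steps, each a Python script; the robot and the scene stay as the last script left them, time stands still between calls to the robot, and variables do not carry over. Pictures are saved under pics/ and viewed, at most 14 in all, crops included, and the job is handed in when it is done.

```bash
ls; mkdir -p pics; python3 - <<'E'
from rig import robot
import cv2
for n in("scene","top","wrist"):
    im=robot.grab_frame(n); cv2.imwrite(f"pics/{n}0.png",im[:,:,::-1])
    print(n,robot.camera_info(n))
s=robot.get_state(); print(s)
E
```

```text
pics
rig.py
scene {'vfov': 53.24476591456734, 'cx': 306.21310067828404, 'cy': 241.42189269119635, 'k1': 0.015344951265520528, 'view': array([[-0.18187997,  0.98324663, -0.01207251,  0.11196794],
       [ 0.59598923,  0.10046364, -0.79668306, -0.31563102],
       [-0.78212308, -0.15209578, -0.60427672,  1.82691231],
       [ 0.        ,  0.        ,  0.        ,  1.        ]])}
top {'vfov': 45.572089975692755, 'cx': 317.8612195444206, 'cy': 238.31574523799435, 'k1': 0.030217764966961876, 'view': array([[-2.77807766e-02, -9.99593727e-01, -6.37257619e-03,
         2.05171912e-02],
       [-9.81393712e-01,  2.84854862e-02, -1.89881433e-01,
         6.29109861e-01],
       [ 1.89985816e-01,  9.78952522e-04, -9.81786347e-01,
         1.26020839e+00],
       [ 0.00000000e+00,  0.00000000e+00,  0.00000000e+00,
         1.00000000e+00]])}
wrist {'vfov': 61.916566843847214, 'cx': 323.5855468041575, 'cy': 233.0376344406925, 'k1': -0.0824464515097655, 'T_tool_cam': array([[-3.32904106e-04, -9.61128334e-01, -2.76101821e-01,
         7.50840589e-02],
       [ 9.99999899e-01, -2.36971711e-04, -3.80
[... 298 characters left out ...]
2e-02,
       -7.01357287e+01, -1.65057260e+01]), 'qvel': array([-0.07977672, -0.19284952,  0.21726757,  0.16955665,  0.11697151,
        0.03552585]), 'effort': array([-2.01616815e-03, -5.83269417e+01,  2.93290454e+01,  7.00122669e+00,
        8.78724939e-03, -1.10650385e-04]), 'position': array([0.16482759, 0.65421555, 0.23386033]), 'tcp_rot': array([[ 9.69690419e-01, -2.44336775e-01, -1.78312749e-04],
       [-2.44336808e-01, -9.69689659e-01, -1.22056450e-03],
       [ 1.25320765e-04,  1.22713807e-03, -9.99999239e-01]]), 'force': array([ 0.47149503, -0.0151327 , -0.06955987]), 'ft_torque': array([-0.01449792,  0.00482997,  0.02115204]), 'finger_force': 0.0, 'grip_width': 1.00197678055309}
```

View pics/top0.png

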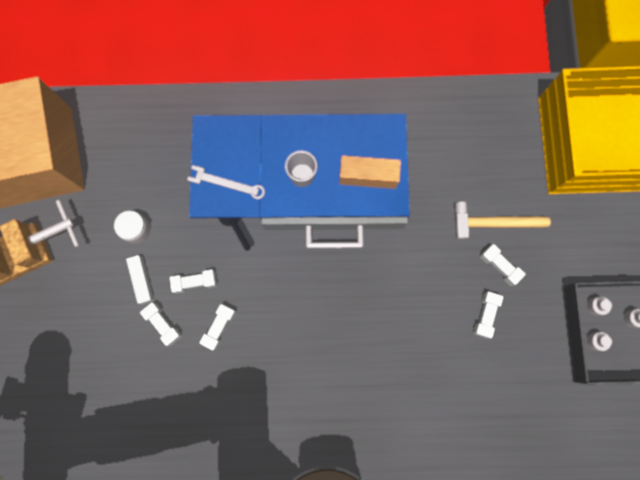

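View pics/scene0.png

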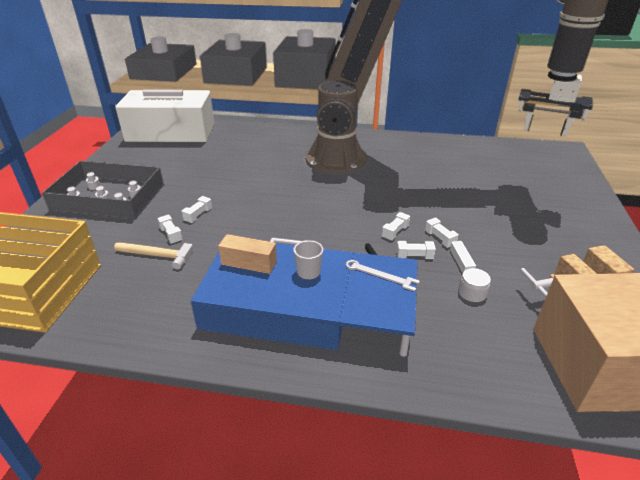

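```bash
cat > h.py <<'E'
import numpy as np, cv2
from rig import robot
def ray(n,uv):
    i=robot.camera_info(n); f=240/np.tan(np.radians(i["vfov"]/2))
    K=np.array([[f,0,i["cx"]],[0,f,i["cy"]],[0,0,1]])
    p=cv2.undistortPoints(np.float64(uv).reshape(-1,1,2),K,np.array([i["k1"],0,0,0.]),None)[:,0]
    if n=="wrist":
        s=robot.get_state(); T=np.eye(4); T[:3,:3]=s["tcp_rot"]; T[:3,3]=s["position"]
        M=T@i["T_tool_cam"]
    else: M=np.linalg.inv(i["view"])
    d=np.c_[p,np.ones(len(p))]@M[:3,:3].T
    return M[:3,3],d
def plane(n,uv,z):
    o,d=ray(n,uv); return (o+d*((z-o[2])/d[:,2:]))[:,:2]
def spacers(im):
    """bright grey blobs on the bench -> list of (centre xy, yaw, len, wid, waist ratio, pixel)"""
    hsv=cv2.cvtColor(im,cv2.COLOR_RGB2HSV)
    m=((hsv[...,1]<60)&(hsv[...,2]>150)).astype(np.uint8)
    out=[]
    for c in cv2.findContours(m,cv2.RETR_EXTERNAL,cv2.CHAIN_APPROX_NONE)[0]:
        if cv2.contourArea(c)<200: continue
        q=plane("top",c[:,0],0.034); r=cv2.minAreaRect((q*1000).astype(np.float32))
        (x,y),(w,h),a=r
        if not(80<max(w,h)<125 and 24<min(w,h)<50): continue
        if w<h: a+=90
        fill=cv2.contourArea((q*1000).astype(np.float32))/(w*h)
        out.append((x/1000,y/1000,(a+90)%180-90,max(w,h),min(w,h),fill,c[:,0].mean(0).round()))
    return out
E
python3 - <<'E'
from h import *
im=cv2.imread("pics/top0.png")[:,:,::-1].copy()
for s in spacers(im): print(*[np.round(v,3) for v in s],"r",round(np.hypot(s[0],s[1]),3))
hsv=cv2.cvtColor(im,cv2.COLOR_RGB2HSV)
b=((hsv[...,0]>100)&(hsv[...,0]<125)&(hsv[...,1]>150)).astype(np.uint8)
b=cv2.morphologyEx(b,cv2.MORPH_CLOSE,np.ones((25,25)))
c=max(cv2.findContours(b,0,1)[0],key=cv2.contourArea)
q=plane("top",c[:,0],.094); r=cv2.minAreaRect((q*1000).astype(np.float32)); print("unit",r,cv2.boxPoints(r))
print(cv2.boundingRect(c), np.linalg.inv(robot.camera_info("top")["view"])[:3,3])
crop=im[180:260,180:420]; cv2.imwrite("pics/crop.png",cv2.resize(crop,(792,264),interpolation=cv2.INTER_CUBIC)[:,:,::-1])
E
```

```text
0.435 0.24 -28.915 103.105 39.774 0.793 [216. 327.] r 0.497
0.446 0.372 38.992 104.824 38.858 0.806 [159. 324.] r 0.581
0.446 -0.385 -20.066 104.457 38.792 0.786 [489. 314.] r 0.589
0.543 0.299 -81.589 103.204 39.938 0.783 [192. 281.] r 0.619
0.551 0.423 16.077 114.153 33.204 0.909 [138. 279.] r 0.695
0.561 -0.428 43.435 102.694 39.945 0.816 [504. 264.] r 0.705
0.67 -0.342 -4.201 90.192 28.127 0.79 [462. 220.] r 0.752
unit ((796.5216674804688, 41.65653991699219), (496.25213623046875, 243.90170288085938), 88.84133911132812) [[ 669.57837 -203.95282]
 [ 913.4302  -208.88477]
 [ 923.46497  287.2659 ]
 [ 679.61316  292.19785]]
(190, 115, 219, 103) [3.78552726e-01 1.35467111e-03 1.35684242e+00]
```

View pics/crop.png

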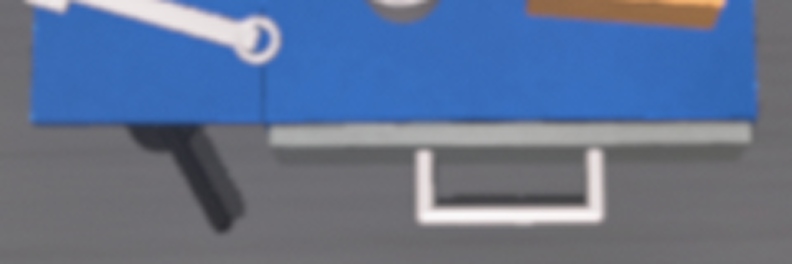

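```bash
cat >> h.py <<'E'
def down(yaw):
    """tool pointing down, tool x at world yaw (rad)"""
    c,s=np.cos(yaw),np.sin(yaw); return np.array([[c,s,0],[s,-c,0],[0,0,-1.]])
U0=np.array([0.788,-0.0382]); UY=np.radians(-1.16)
def unit(x,y):
    c,s=np.cos(UY),np.sin(UY); return U0+np.array([c*x-s*y,s*x+c*y])
E
python3 - <<'E'
from h import *
robot.goto([0.58,0.24,0.30],down(0))
im=robot.grab_frame("wrist"); cv2.imwrite("pics/w1.png",im[:,:,::-1])
print(robot.get_state()["position"],robot.get_state()["qpos"].round(1))
robot.goto([0.58,0.0,0.30],down(0))
im=robot.grab_frame("wrist"); cv2.imwrite("pics/w2.png",im[:,:,::-1])
print(robot.get_state()["position"],robot.get_state()["qpos"].round(1),robot.get_state()["t"])
E
```

```text
[0.57969121 0.24081973 0.29978534] [ 40.3  14.2   0.2  -0.  -76.   49.7]
[0.58030496 0.00115804 0.29991126] [ 19.4   9.6  -5.6  -0.  -74.7  70.7] 3.3167
```

View pics/w1.png

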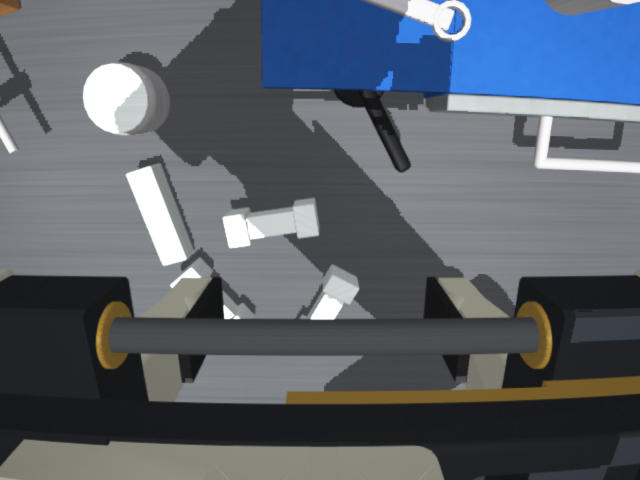

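View pics/w2.png

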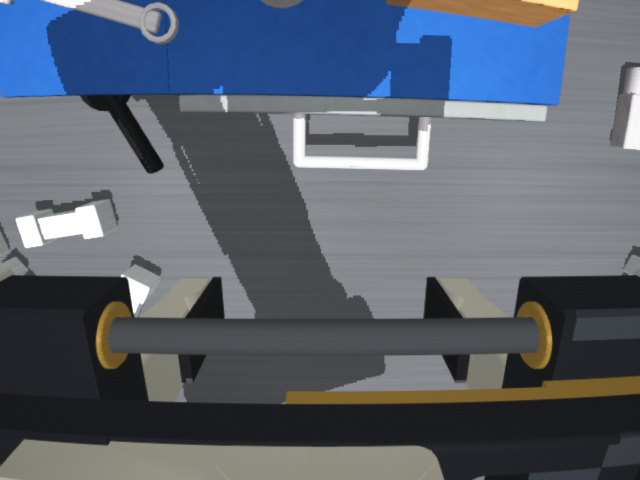

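```bash
python3 - <<'E'
import h; from h import *
def wp(pos,uv,z):
    class R:
        camera_info=staticmethod(robot.camera_info)
        get_state=staticmethod(lambda:dict(position=np.array(pos),tcp_rot=down(0)))
    o=h.robot; h.robot=R; q=plane("wrist",uv,z); h.robot=o; return q
p1=[.57969,.24082,.29979];p2=[.5803,.00116,.29991]
print("edge1",wp(p1,[[262,87],[425,92]],.094),"edge2",wp(p2,[[5,94],[565,103]],.094))
L1=wp(p1,[[378,97],[400,158],[403,170]],.075); L2=wp(p2,[[118,100],[150,160],[155,171]],.075); print("lever",L1,L2)
print("handle",wp(p2,[[298,162],[361.5,162.5],[425,163]],.060), "expected",unit(-.175,0))
print("hub left/right",wp(p1,[[333,92],[385,92]],.075))
a,b=L1[:2]; d=(a-b)/np.linalg.norm(a-b); print("ang rel",np.degrees(np.arctan2(d[1],d[0])-UY))
n=unit(1,0)-U0; tgt=unit(-.103,0); t=((tgt-b)@n)/(d@n); ax=b+t*d; print("axis L1",ax)
a,b=L2[:2]; d=(a-b)/np.linalg.norm(a-b); print("ang rel",np.degrees(np.arctan2(d[1],d[0])-UY))
t=((tgt-b)@n)/(d@n); ax=b+t*d; print("axis L2",ax, "corners",unit(-.115,.33),unit(-.115,-.17))
E
```

```text
edge1 [[0.6814947  0.29328713]
 [0.67775632 0.15431924]] edge2 [[ 0.68367094  0.28898098]
 [ 0.67229537 -0.21168947]]
lever [[0.67417714 0.19205652]
 [0.61968935 0.16977658]
 [0.60852188 0.16641606]] [[0.67486627 0.19038946]
 [0.61940958 0.16545749]
 [0.60895142 0.16168305]]
handle [[ 0.61487018  0.02614405]
 [ 0.61439689 -0.0354392 ]
 [ 0.6142115  -0.09750439]] expected [ 0.61303586 -0.03465722]
hub left/right [[0.67833724 0.23254461]
 [0.67856072 0.18588403]]
ang rel 23.399546553945136
axis L1 [0.68977036 0.19843255]
ang rel 25.36751064615571
axis L2 [0.68974293 0.19707763] corners [0.67970423 0.29406048] [ 0.66958201 -0.20583705]
```

```bash
cat >> h.py <<'E'
AX=unit(-.103,.247)
def grip_at(phi,r=.075):
    a=UY+phi; return AX-r*np.array([np.cos(a),np.sin(a)])
def st(): return robot.get_state()
def turn(phis,lim=12):
    """held lever: follow the arc; stops when the turning force exceeds lim"""
    for p in phis:
        robot.servo_line([*grip_at(p),.057],down(UY+p),speed=.05)
        s=st(); a=UY+p; ft=s["force"]@[-np.sin(a),np.cos(a),0]
        print(round(p,2),"ft",ft.round(1),"F",s["force"].round(1),"w",round(s["grip_width"]*88,1))
        if abs(ft)>lim: break
E
python3 - <<'E'
from h import *
for p in (.54,0,-.6): print(robot.ik([*grip_at(p),.057],down(UY+p)))
p=.54
robot.goto([*grip_at(p),.16],down(UY+p)); robot.move_gripper(.55)
robot.servo_line([*grip_at(p),.057],speed=.08); print(st()["force"])
robot.move_gripper(0); s=st(); print(s["grip_width"]*88,s["finger_force"],s["force"])
turn(np.arange(.40,-.59,-.14)); print(st()["t"])
E
```

```text
[ 32.7243293   26.98315933 -14.62883821   0.         -48.38800247
  87.05539164]
[ 36.19226844  27.14328816 -14.34238373   0.         -48.51432811
  52.64773156]
[ 38.44369331  29.2955083  -10.45047826   0.         -50.25401344
  16.01883898]
[0.27163686 0.19753437 0.1447782 ]
13.965378186139276 29.90378826856613 [ 1.40210541 -2.1245365  -0.56811039]
0.4 ft -3.7 F [ 3.9 -2.4 -1.2] w 14.0
0.26 ft -3.6 F [ 3.8 -2.8 -1.9] w 13.7
0.12 ft -3.3 F [ 5.3 -2.8 -2.1] w 13.7
-0.02 ft -3.8 F [ 6.7 -4.1 -2.8] w 14.2
-0.16 ft -3.1 F [ 7.9 -4.6 -3.3] w 13.9
-0.3 ft -2.7 F [ 9.6 -6.  -3. ] w 14.2
-0.44 ft -2.2 F [ 9.2 -7.  -2.2] w 13.8
-0.58 ft -0.7 F [ 9.8 -7.5 -1.2] w 13.8
10.0167
```

```bash
python3 - <<'E'
from h import *
turn([-.62,-.65,-.68],8)
robot.move_gripper(.5); z=st()["position"]; print(z, st()["force"])
robot.servo_line([z[0],z[1],.2])
H=unit(-.175,0)+[.001,0]; yaw=UY-np.pi/2
for y in (UY-np.pi/2,UY+np.pi/2): print(robot.ik([*H,.05],down(y)),robot.ik([*(H-[.165,0]),.05],down(y)))
E
```

```text
-0.62 ft -8.6 F [  4.6 -14.1   2.4] w 14.1
[0.62983433 0.25574931 0.05699427] [0.52712903 0.26132038 0.11949375]
[ 14.94111143  24.89185665 -19.52695772   0.         -45.58118563
 -16.10111143] [ 20.79237543  11.95612377 -40.44442911   0.         -37.59944712
 -21.95237543]
[ 14.94111143  24.89185665 -19.52695772   0.         -45.58118563
 163.89888857] [ 20.79237543  11.95612377 -40.44442911   0.         -37.59944712
 158.04762457]
```

```bash
cat >> h.py <<'E'
def handle(d): return unit(-.175-d,0)+[.001,0]
HR=down(UY-np.pi/2)
E
python3 - <<'E'
from h import *
robot.move_gripper(.3)
robot.goto([*handle(0),.16],HR)
robot.servo_line([*handle(0),.05],speed=.08); print(st()["force"])
robot.move_gripper(0); s=st(); print(s["grip_width"]*88,s["position"],s["force"])
for d in (.03,.10,.155,.168):
    robot.servo_line([*handle(d),.05],speed=.08); s=st(); print(d,s["position"],s["force"].round(1),round(s["grip_width"]*88,1))
robot.move_gripper(.3); robot.servo_line([*handle(.168),.2]); 
robot.goto([.5,0,.3],down(0)); im=robot.grab_frame("top"); cv2.imwrite("pics/t2.png",im[:,:,::-1])
for s in spacers(im): print(*[np.round(v,3) for v in s])
print(st()["t"])
E
```

```text
[-0.32388859 -0.10731904  0.063048  ]
10.612538563735546 [ 0.61386975 -0.03464458  0.05025824] [-2.06747858  0.6336924   3.48514041]
0.03 [ 0.58390367 -0.03399693  0.0502443 ] [-1.5  1.5  4.2] 11.3
0.1 [ 0.51389707 -0.03254645  0.05018604] [-1.8  1.5  8.8] 11.0
0.155 [ 0.45827934 -0.03137659  0.05017518] [-2.4  2.3  9.4] 10.8
0.168 [ 0.44509345 -0.03111031  0.0501564 ] [-1.6  2.8  9. ] 10.9
0.446 -0.385 -20.111 104.479 39.535 0.795 [489. 315.]
0.56 -0.427 42.185 102.205 42.912 0.803 [503. 265.]
0.67 -0.341 -1.67 89.698 28.794 0.832 [462. 220.]
21.5583
```

View pics/t2.png

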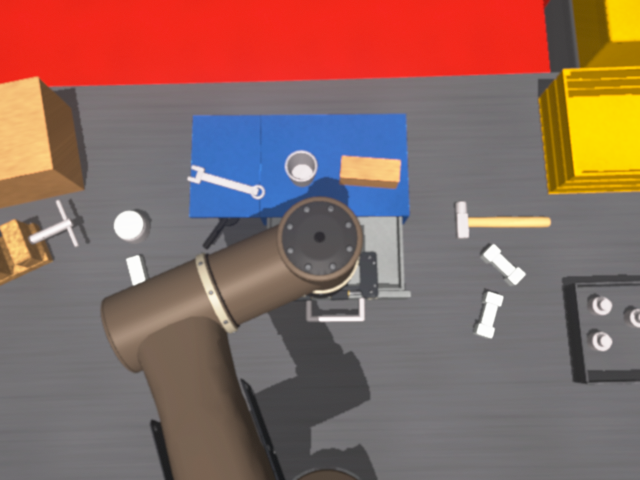

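```bash
cat >> h.py <<'E'
def find():
    return [s[:3] for s in spacers(robot.grab_frame("top")) if s[3]>96 and s[5]<.86 and not(-.22<s[1]<.15 and s[0]>.43)]
def fetch(target,slot,zp=.018):
    c=min(find(),key=lambda s:np.hypot(s[0]-target[0],s[1]-target[1]))
    x,y,a=c; R=down(np.radians(a)); print("pick",np.round(c,3))
    robot.move_gripper(.58)
    robot.goto([x,y,.15],R); robot.servo_line([x,y,zp],speed=.12); f=st()["force"]
    robot.move_gripper(0); w1=st()["grip_width"]*88
    robot.servo_line([x,y,.17],speed=.15); w2=st()["grip_width"]*88
    print("desc F",f.round(1),"w",round(w1,1),round(w2,1))
    if w2<20: return False
    px,py=unit(-.168-.04,slot)
    robot.goto([px,py,.17],down(UY)); w3=st()["grip_width"]*88
    if w3<20 or w3>27: print("lost? w",w3); return False
    robot.servo_line([px,py,zp+.025],speed=.1); s=st()
    print("place F",s["force"].round(1),"w",round(w3,1),round(s["grip_width"]*88,1))
    robot.move_gripper(.37); robot.servo_line([px,py,.17],speed=.2); print("t",st()["t"]); return True
E
python3 - <<'E'
from h import *
if fetch((.446,-.385),-.106):
    fetch((.56,-.427),-.053)
robot.goto([.5,-.35,.3],down(0)); im=robot.grab_frame("top"); cv2.imwrite("pics/t3.png",im[:,:,::-1])
for s in spacers(im): print(*[np.round(v,3) for v in s])
E
```

```text
pick [  0.446  -0.385 -20.111]
desc F [0.  0.4 0.5] w 24.1 23.9
place F [ 0.6 -0.2 -2.4] w 23.8 23.4
t 30.5
pick [ 0.56  -0.427 42.185]
desc F [ 0.7 -0.6 -0.2] w 24.0 24.1
place F [ 0.2  0.7 -1.9] w 24.1 23.5
t 39.1583
0.435 0.241 -28.328 103.135 40.793 0.808 [216. 327.]
0.504 0.295 -81.659 103.954 41.278 0.78 [193. 297.]
0.544 -0.461 0.094 89.729 45.488 0.502 [515. 273.]
0.583 -0.142 -2.652 97.555 34.895 0.759 [380. 258.]
```

View pics/t3.png

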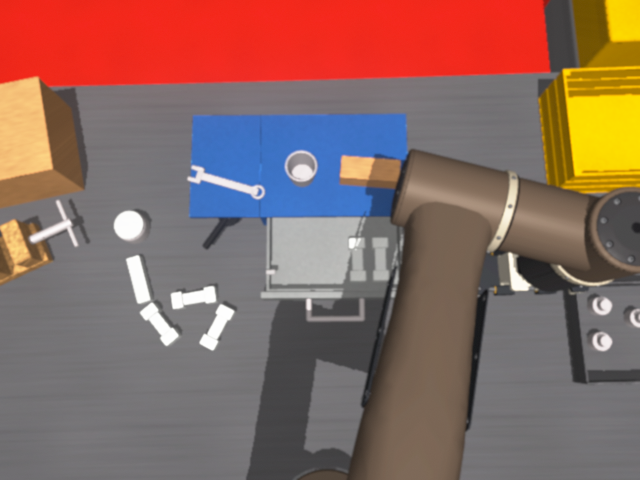

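```bash
sed -i 's/    out=\[\]/    m=cv2.erode(m,np.ones((2,2),np.uint8)); out=[]/; s/if s\[3\]>96/if s[3]>93/' h.py; python3 - <<'E'
from h import *
for t,sl in (((.435,.241),0),((.504,.295),.053),((.446,.372),.106)):
    robot.goto([.5,-.35,.3],down(0)); print([np.round(f,3) for f in find()])
    if not fetch(t,sl): break
robot.goto([.5,-.35,.3],down(0)); im=robot.grab_frame("top"); cv2.imwrite("pics/t4.png",im[:,:,::-1])
E
```

```text
[array([  0.434,   0.239, -28.352]), array([ 0.444,  0.371, 39.002]), array([  0.503,   0.294, -81.659])]
pick [  0.434   0.239 -28.352]
desc F [1.2 0.6 0.2] w 23.8 23.7
place F [ 0.4 -0.1 -2.8] w 23.7 23.8
t 50.3
[array([ 0.445,  0.371, 39.002]), array([  0.503,   0.294, -81.648])]
pick [  0.503   0.294 -81.648]
desc F [1.4 0.2 0.8] w 24.1 23.8
place F [-0.1  0.1 -2.2] w 24.0 23.9
t 61.925
[array([ 0.445,  0.371, 38.954])]
pick [ 0.445  0.371 39.002]
desc F [ 0.4 -0.3 -0.5] w 23.8 24.0
place F [-0.1 -0.8 -2.5] w 23.7 24.0
t 73.5667
```

View pics/t4.png

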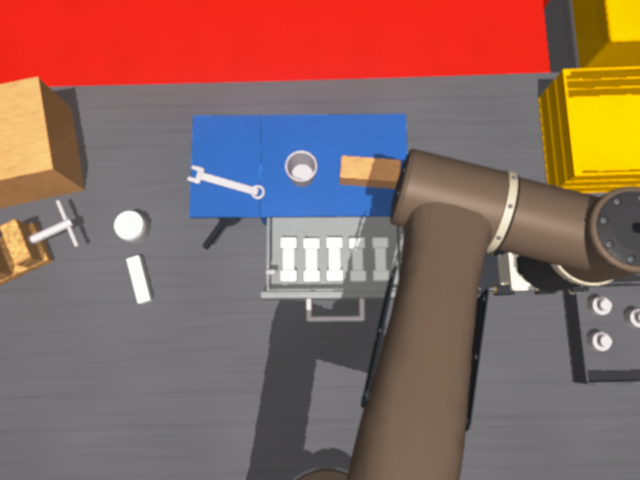

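```bash
python3 - <<'E'
from h import *
robot.move_gripper(.3)
robot.goto([*handle(.168),.16],HR)
robot.servo_line([*handle(.168),.05],speed=.08); print(st()["force"].round(1))
robot.move_gripper(0); print(st()["grip_width"]*88)
for d in (.1,.03,.005,0,-.002,-.004,-.006):
    robot.servo_line([*handle(d),.05],speed=.06); s=st(); print(d,s["position"],s["force"].round(1),round(s["grip_width"]*88,1))
    if s["force"][0]<-15: break
robot.move_gripper(.3); print(st()["force"].round(1)); robot.servo_line([*handle(d),.2])
robot.goto([.5,-.35,.3],down(0)); im=robot.grab_frame("top"); cv2.imwrite("pics/t5.png",cv2.resize(im[100:350,120:420],(720,600))[:,:,::-1])
print(st()["t"])
E
```

```text
[-0.1  0.2  1. ]
10.87842538340175
0.1 [ 0.51538688 -0.03269149  0.05013657] [ 2.  -2.3  3. ] 11.3
0.03 [ 0.58441497 -0.03413305  0.05017996] [ 2.7 -3.5  4.1] 11.0
0.005 [ 0.60952473 -0.03464681  0.05015327] [ 1.7 -3.   4.4] 11.1
0 [ 0.61384837 -0.03474519  0.05013827] [-0.2 -2.3  6.2] 11.1
-0.002 [ 0.61388121 -0.03480268  0.05008904] [-6.5  0.3 11.8] 10.8
-0.004 [ 0.61389444 -0.03484678  0.05003295] [-12.8   1.2  18.5] 11.1
-0.006 [ 0.61396978 -0.03487738  0.04992766] [-19.3   3.6  23.8] 10.7
[-1.2 -1.6 -0. ]
87.3083
```

View pics/t5.png

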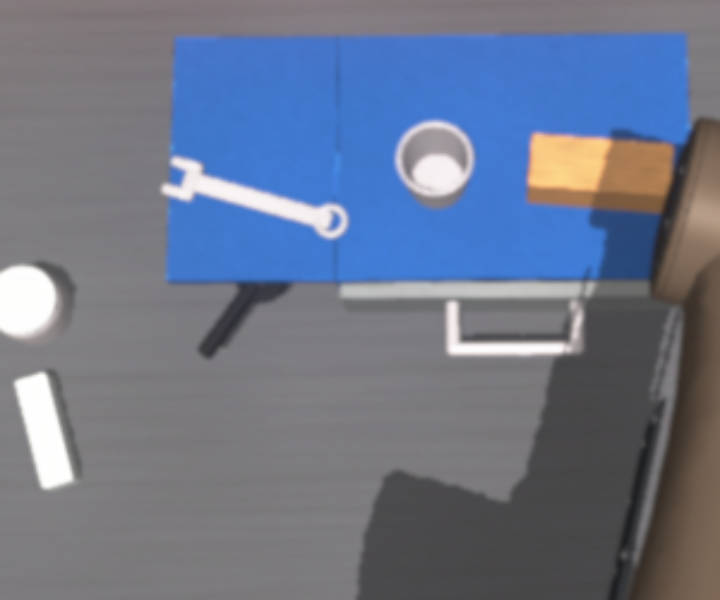

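Drawer is shut against its stop, with the lever still pointing left (tip at about crop (207,353)). Turning it back.

```bash
python3 - <<'E'
from h import *
p=-.6
robot.move_gripper(.55)
robot.goto([*grip_at(p),.16],down(UY+p))
robot.servo_line([*grip_at(p),.057],speed=.08); print(st()["force"].round(1))
robot.move_gripper(0); print(st()["grip_width"]*88)
turn(list(np.arange(-.46,.53,.14))+[.57,.60,.63,.66,.69],10)
robot.move_gripper(.5); print(st()["position"],st()["force"].round(1))
z=st()["position"]; robot.servo_line([z[0],z[1],.2])
robot.goto([.5,-.35,.3],down(0)); im=robot.grab_frame("top"); cv2.imwrite("pics/t6.png",im[:,:,::-1])
print(st()["t"])
E
```

```text
[ 0.6 -0.2  0.7]
14.190138969548217
-0.46 ft -5.1 F [-3.4 -4.   3.7] w 13.7
-0.32 ft -4.9 F [-3.6 -4.   4.2] w 13.6
-0.18 ft -4.7 F [-4.4 -3.9  5. ] w 13.7
-0.04 ft -6.2 F [-5.3 -5.9  5.7] w 13.8
0.1 ft -5.7 F [-6.4 -6.3  6.6] w 13.8
0.24 ft -5.6 F [-6.  -7.   6.8] w 13.6
0.38 ft -6.2 F [-6.5 -9.   6.6] w 14.1
0.52 ft -6.2 F [ -6.8 -10.7   7.5] w 13.9
0.57 ft -6.1 F [ -5.6 -10.7   7.2] w 14.0
0.6 ft -5.9 F [ -6.1 -11.1   6.8] w 14.0
0.63 ft 0.2 F [-8.4 -5.7  7.9] w 14.2
0.66 ft 9.5 F [-14.    1.5   9.1] w 14.4
0.69 ft 20.3 F [-20.   10.   12.2] w 14.7
[0.631362   0.16416248 0.05695101] [0.1 0.4 0.3]
100.2167
```

View pics/t6.png

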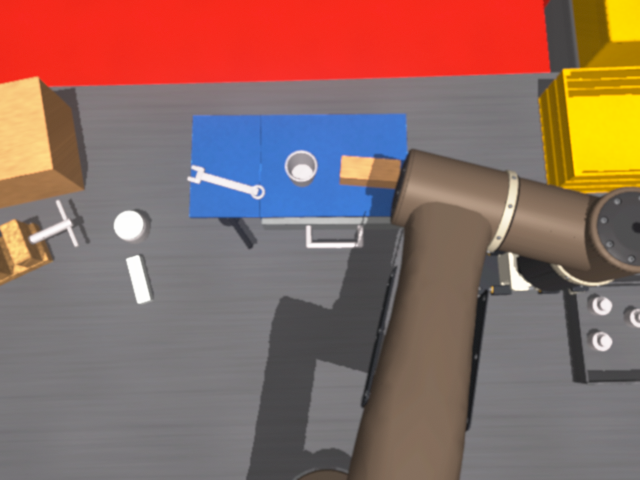

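The lever is back at its locked stop (tip at about (251,246)), the drawer is shut, and everything else is where it was.

```bash
python3 -c "
from rig import robot
print(robot.job_done())"
```

```text
the job is handed in; nothing more can be done
None
```

The job is handed in at about 100 s of the 210 s limit: all five spacers lie flat in the drawer, the drawer is pushed home, the knob is turned back to its locked stop, and the last picture shows nothing else moved, though the arm hid the hammer from view.

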